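Hook the round parts basket out of the deep tank

ROBOT

A 7-joint arm with a two-finger parallel gripper is mounted at the origin on the work surface; the furniture and walls round the work are solid. World frame = base frame: x ahead of the robot, y to its left, z up, the work surface at z = 0. Lengths are in m, angles in degrees, forces in N, time in s.
With the tool pointing down it reaches from about 0.4 to 0.875 m from the base axis. Payload 6.5 kg.
Tool frame: the origin (TCP) lies midway between the tips of the shut fingers; the grasp point (between the pads) lies 19 mm behind it; z points along the fingers, y is the line along which they close (so a half turn about z gives the same grasp; the last joint's range is limited). The gripper opens to 85 mm and grips with 20 to 120 N. Pads are 22 mm wide; open, the fingers measure 114 mm over their backs; the gripper's body (76 mm by 85 mm) begins 54 mm behind the grasp point. The pads swing forward as they close: fully open they stand 13 mm farther back than shut.
Start: joints at [-3.793, 30.733, -0.252, 88.115, 0.149, 61.152, -4.079], TCP at [0.65, -0, 0.194] pointing down, gripper open.
Joint ranges: [-154.64, 154.64], [-21.42, 123.67], [-72.66, 72.17], [13.99, 137.28], [-74.86, 254.86], [10.95, 109.41], [-158.01, 158.01]. Speed limits (degrees/s): [136.94, 136.94, 180, 180, 180, 180, 180].

INTERFACE

Orientations are given as [roll, pitch, yaw] about the fixed x, y, z axes, in that order (R = Rz(yaw) Ry(pitch) Rx(roll)).
In Python, from rig import manip gives the robot as it stands. The module is installed in compiled form; this text tells all that it offers.
- The arm moves only by the tool arm_command, never from a script. Its argument "series" is a list of rows, each a list of 7 numbers: the shift along the tool's x, y, z in units of 0.12 m (1.0 is 0.12 m), then the turn, a rotation vector about the tool's x, y, z in units of pi rad (1.0 is pi rad), then the closure, from -1 (fully open) to 1 (shut). In form: [[dx, dy, dz, ax, ay, az, claw], ...]. A call has exactly 8 rows; each row shifts and turns the commanded pose from where the row before left it, along the tool's axes as they then stand; what a row does not reach is not made up. A row lasts 1/8 s, in which the tool goes at most 62.5 mm and 10.7 degrees, less where a joint would pass 70% of its speed; a pose out of reach is approached as far as the arm can. A call with a number of a shift or a turn outside -1 to 1 is refused whole. A call with a gripper value outside its range is refused whole. The fingers move at their own pace and stop on an object; "squeeze" is the grip in N (left out, the last holds). Time passes only in rows, so rows that do not move let the fingers close, or fill a call up. It gives the time, the measured TCP pose, the force, the opening and the grip force at its end, in the units of the state.
- manip.observe(): the state, without advancing time (a new reading comes with each control period).
- manip.get_image(name): name is "scene" or "side" or "wrist"; returns a dict with "pixels" (480x640x3 uint8, red, green, blue), "fx", "fy", "cx", "cy" (pixels), "R" (3x3) and "t" (3): a world point X has camera coordinates R X + t. Camera axes: x right, y down, z forward; pixel columns grow to the right and rows downward; lengths in m; the calibration is good to about 2 mm. A picture is of the moment at which its call begins. There is no depth.
- manip.hand_in(): hands the job in; it is judged then, once.
Trained networks look in a picture, given as the dict that the camera call returned (one of the last four; its "shot" number tells which), for a name from the list of things; names that differ only in an ending like _2 or _b are one class to them, and where a whole thing is asked for, a point or a joint stands for the part that bears it (a point fixed in the world has none). Each returns a list of dicts, best first, with "confidence" (0 to 1); they miss things now and then, are a little off and sometimes report something else, mostly with a low value. They report only what shows in the picture. A call takes as long as a camera call. They do not tell look-alikes from the thing itself.
- manip.recognise(target, picture): "centre" ([x, y, z] in m, in world coordinates, good to about 4 mm: the middle of the surface that is visible of it).
The state is a dict: "time": time; "joint_positions": joint angles; "joint_velocities": joint speeds; "joint_torque": joint torques, N m; "ee_pos": TCP position; "eef_rot": TCP orientation; "ft_force": force on the tool from outside, world axes, zero at the start; "torque": the same for the moment, N m; "width": finger opening in m; "grasp_force": force on a finger pad.
Only numpy, scipy, OpenCV 4.12 (cv2) and the standard library are available. Lean on these libraries where they do the work, as an engineer would, in place of code of your own. Each camera call takes 0.05 s, during which the arm holds its last target. There are 200 camera calls.

TASK

Take the hook picker from its stand and use it to lift the round parts basket out of the deep two-bay tank, without touching either basket with the gripper. Set the round basket down upright in the drip tray, unhook it, and hang the picker back in its stand; leave the square basket where it is.

Things in the scene. Friction and masses are not known exactly. Their poses are not given: they have to be found in the camera images.
- picker: Hook picker, upright, 140 g. Origin: rod axis at underside of the black guard plate 72 (x) x 48 (y) x 5 mm; z up. Black grip block 36 (x) x 26 (y), z 5 to 57 mm. Steel rod, 6 mm thick, down to the hook: level bar, axis at z -97, turning to +x, ending in a point at x 16 (outside 19) turned up to z -86. A hooked wire rests on the bar (top z -94) at x about 8. Starts hung in its stand.
- round_basket: ROUND aluminium cup, 46 mm across, 26 tall, nuts fixed inside, 70 to 130 g, loose on the floor of either tank bay. Origin: centre of underside, z up. Rigid bail of 5 mm wire in its y-z plane: legs at y +-21.5 up to z 44, sloping to a peak on the axis (underside z 63, top 69). A hook enters under the bail along the cup's x. Within 4 mm of the bay's centre and 0.15 rad of the tank's yaw.
- square_basket: SQUARE cup 46 x 46 x 26 mm with the same bail and origin, in the other bay; not to be moved. The tank holding both is a fixed grey box 92 (x) x 140 (y) x 140 mm tall, turned up to 0.25 rad, with two open-topped bays side by side along y, each 84 (x) x 64 (y) mm inside, walls 4; bay floor 5 mm, rim 140 mm above the bench.
- drip_station: Fixed steel drip tray, 150 x 150 mm, floor top z 3, rim 3 thick, 15 high, with the picker's stand at its -y side. Origin: centre of the tray's underside. Stand: plate 100 (x) x 64 (y), top z 120, hole 46 (x) x 26 (y) centred at (5, -115) mm, open below. Hung picker: guard on the plate, hook through the hole, origin at (0, -115, 120), axes along the station's.
Not all that is in view belongs to the job. Leave any blue look-alike of the picker alone.

How it is judged:
By the outcome, as a careful person would: the job done as asked, in the order asked, and still so for the second after the job is handed in, with the robot touching nothing.
It also fails if it takes over 64 s, if anything falls off the work surface, if the arm or the gripper's body presses on something with over 40 N, if the wrist force passes 120 N, or if a joint passes its speed limit or range.

## Working session

There is one attempt and no reset: what is moved stays moved. The work goes in short steps, Python scripts to look and compute and a tool call to move; the robot and the scene stay as the last step left them, time stands still between calls to the robot, and variables do not carry over. Pictures are saved under pics/ and viewed, at most 10 in all, crops included, and the job is handed in when it is done.

Besides the shell and the picture viewer there is one more tool, called after "Call:" as name(argument=value, ...) on one line, values as JSON. arm_command: Moves the arm, as the interface text tells. Its arguments: {"type":"object","properties":{"series":{"type":"array","items":{"type":"array","items":{"type":"number"}}},"squeeze":{"type":"number"}},"required":["series"]}

```bash
mkdir -p pics; cat > h.py <<'E'
from rig import manip
import numpy as np, cv2
from scipy.spatial.transform import Rotation as Ro
def proj(im,X):
    c=np.array(im['R'])@np.array(X).T.reshape(3,-1)+np.array(im['t']).reshape(3,1)
    return np.stack([im['fx']*c[0]/c[2]+im['cx'],im['fy']*c[1]/c[2]+im['cy']],1)
def ray(im,u,v):
    R=np.array(im['R']);o=-R.T@np.array(im['t']).ravel()
    d=R.T@np.array([(u-im['cx'])/im['fx'],(v-im['cy'])/im['fy'],1.]);return o,d/np.linalg.norm(d)
def atz(im,u,v,z):
    o,d=ray(im,u,v);return o+d*(z-o[2])/d[2]
def save(im,n): cv2.imwrite('pics/'+n+'.png',im['pixels'][...,::-1])
E
python3 - <<'E'
from h import *
import pickle
s=manip.observe();print({k:np.round(v,4).tolist() for k,v in s.items()})
ims=[]
for n in ['scene','side','wrist']:
    im=manip.get_image(n);ims.append(im);save(im,n+'0')
    R=np.array(im['R']);print(n,'cam at',(-R.T@np.array(im['t']).ravel()).round(3),'fwd',R[2].round(2))
    for t in ['picker','round_basket','square_basket','drip_station']:
        for r in manip.recognise(t,im)[:3]:
            print(t,np.round(r['centre'],3),round(r['confidence'],2),proj(im,r['centre']).round(0).tolist())
pickle.dump(ims,open('ims0.pkl','wb'))
a=np.hstack([ims[0]['pixels'],ims[1]['pixels']])
E
```

```text
{'time': 0.0, 'joint_positions': [-3.7942, 30.7769, -0.2524, 88.1718, 0.1498, 61.1508, -4.0803], 'joint_velocities': [-0.0595, 0.0673, -0.0888, 0.0533, -0.115, -0.0287, -0.0842], 'joint_torque': [-0.0005, -58.3398, 1.0487, -25.9097, 0.0124, 0.0094, -0.0], 'ee_pos': [0.6493, -0.0, 0.1929], 'eef_rot': [-179.9013, 0.009, 90.0033], 'ft_force': [-0.4243, 0.7146, 0.2824], 'torque': [0.0026, 0.0205, -0.0217], 'grasp_force': 0.0, 'width': 0.0852}
scene cam at [0.064 0.611 0.543] fwd [ 0.58 -0.65 -0.49]
picker [0.636 0.077 0.031] 0.97 [[292.0, 269.0]]
picker [ 0.476 -0.17   0.135] 0.76 [[425.0, 211.0]]
drip_station [ 0.488 -0.122  0.005] 0.56 [[402.0, 269.0]]
side cam at [0.352 1.009 0.799] fwd [ 0.17 -0.81 -0.57]
picker [0.649 0.093 0.03 ] 0.89 [[267.0, 275.0]]
picker [ 0.482 -0.169  0.13 ] 0.82 [[372.0, 176.0]]
drip_station [ 0.492 -0.108  0.007] 0.86 [[361.0, 237.0]]
wrist cam at [0.649 0.08  0.373] fwd [-0.   -0.31 -0.95]
picker [0.647 0.08  0.033] 0.76 [[317.0, 111.0]]
picker [ 0.495 -0.168  0.156] 0.48 [[100.0, 481.0]]
drip_station [ 0.49  -0.076  0.005] 0.73 [[159.0, 277.0]]
```

View pics/scene0.png

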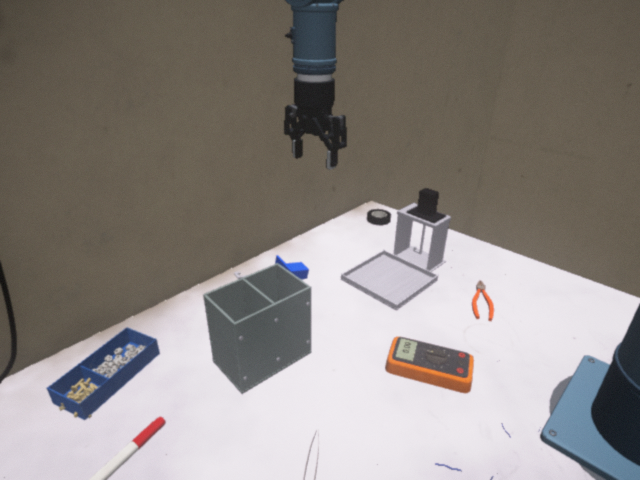

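View pics/side0.png

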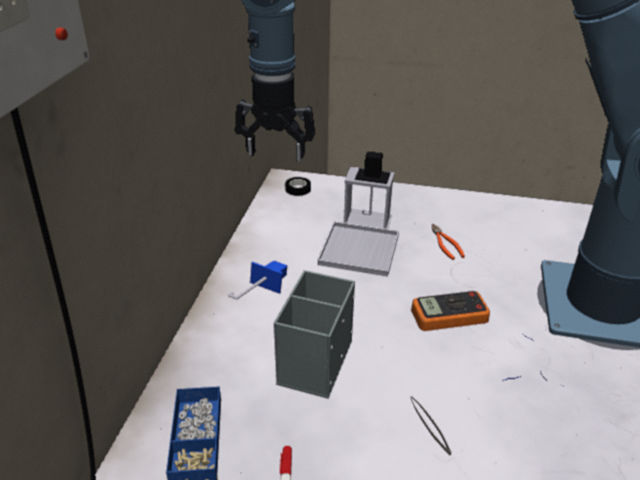

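View pics/wrist0.png

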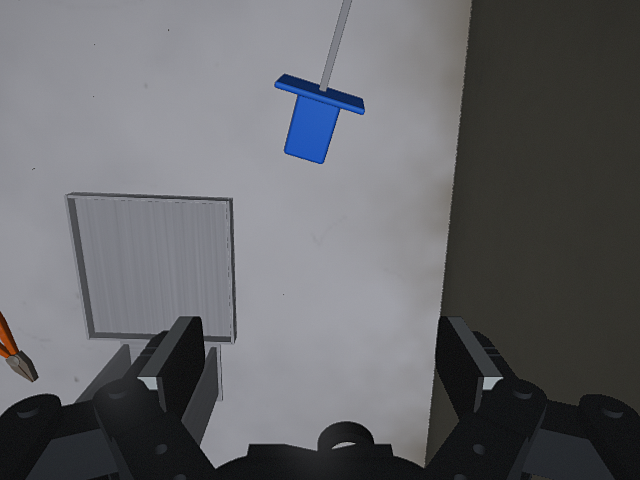

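```bash
python3 - <<'E'
from h import *
import pickle
ims=pickle.load(open('ims0.pkl','rb'))
sc,si,wr=ims
for n,p in dict(A=(204,295),B=(280,265),C=(311,287),D=(236,321),m1=(245,279),m2=(271,301)).items(): print('scene tank',n,atz(sc,*p,.14).round(3))
for n,p in dict(A=(276,322),B=(303,272),C=(355,281),D=(330,334)).items(): print('side tank',n,atz(si,*p,.14).round(3))
for n,p in dict(A=(342,276),B=(384,251),C=(437,279),D=(392,307)).items(): print('scene tray',n,atz(sc,*p,.015).round(3))
for n,p in dict(A=(66,194),B=(232,199),C=(235,342),D=(89,338)).items(): print('wrist tray',n,atz(wr,*p,.015).round(3))
for p in [(448,300),(462,100)]: print('wall',atz(wr,*p,0).round(3))
print(sc['fx'],si['fx'],wr['fx'])
c1=cv2.resize(sc['pixels'][255:395,190:330],(400,400),interpolation=cv2.INTER_CUBIC)
c2=cv2.resize(sc['pixels'][180:320,320:460],(400,400),interpolation=cv2.INTER_CUBIC)
cv2.imwrite('pics/c0.png',np.hstack([c1,c2])[...,::-1])
E
```

```text
scene tank A [0.558 0.332 0.14 ]
scene tank B [0.537 0.195 0.14 ]
scene tank C [0.455 0.205 0.14 ]
scene tank D [0.475 0.336 0.14 ]
scene tank m1 [0.547 0.262 0.14 ]
scene tank m2 [0.474 0.272 0.14 ]
side tank A [0.56  0.332 0.14 ]
side tank B [0.548 0.203 0.14 ]
side tank C [0.458 0.208 0.14 ]
side tank D [0.474 0.34  0.14 ]
scene tray A [0.557 0.005 0.015]
scene tray B [ 0.553 -0.143  0.015]
scene tray C [ 0.403 -0.127  0.015]
scene tray D [0.418 0.019 0.015]
wrist tray A [0.42  0.008 0.015]
wrist tray B [0.57  0.004 0.015]
wrist tray C [ 0.563 -0.144  0.015]
wrist tray D [ 0.415 -0.14   0.015]
wall [ 0.781 -0.104  0.   ]
wall [0.774 0.089 0.   ]
440.37862410251665 621.6380925943175 402.11432978293215
```

View pics/c0.png

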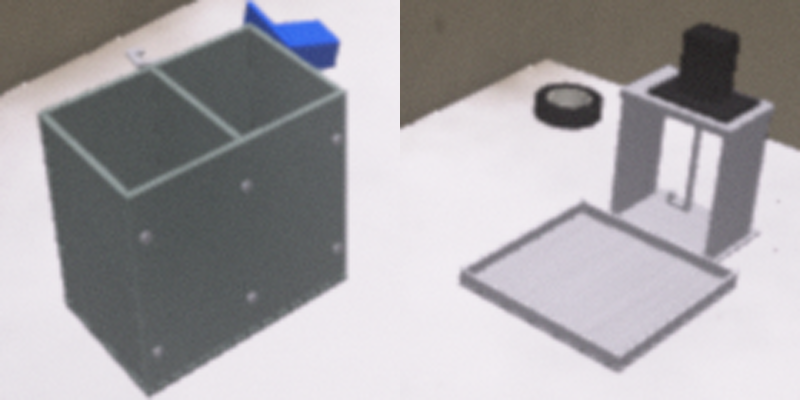

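The scene picture shows the black picker hanging in its stand at (428,205), with its hook toward +x, and a blue look-alike lying at (292,268). The tank is at (258,325) and the tray at (390,280). The only things that could be mistaken for the picker are those two; I choose the black one, and the crop confirms it. Next I look into the tank with the wrist camera.

Call:
arm_command(series=[[0.2, -0.1, -0.2, 0, 0, 0, -1], [0.25, -0.2, -0.2, 0, 0, 0, -1], [0.25, -0.2, -0.2, 0, 0, 0, -1], [0.25, -0.2, -0.2, 0, 0, 0, -1], [0.25, -0.2, -0.1, 0, 0, 0, -1], [0.23, -0.17, 0, 0, 0, 0, -1], [0.15, -0.1, 0, 0, 0, 0, -1], [0, 0, 0, 0, 0, 0, -1]])

```text
time: 1.75
ee_pos: [0.5088, 0.1912, 0.302]
eef_rot: [180.0, -0.0, 90.2]
ft_force: [0.2, -0.9, 0.1]
width: 0.0854
grasp_force: 0.0
```

```bash
python3 - <<'E'
from h import *
import pickle
s=manip.observe();print(s['time'],s['ee_pos'],s['eef_rot'])
im=manip.get_image('wrist');save(im,'wrist1');pickle.dump(im,open('im1.pkl','wb'))
for t in ['round_basket','square_basket']:
  for r in manip.recognise(t,im)[:3]: print(t,np.round(r['centre'],3),round(r['confidence'],2),proj(im,r['centre']).round(0).tolist())
E
```

```text
1.75 [0.50878861 0.19118983 0.30203361] [ 1.79993150e+02 -3.78640511e-02  9.01975803e+01]
round_basket [0.521 0.302 0.016] 0.85 [[332.0, 81.0]]
square_basket [0.51  0.236 0.013] 0.69 [[322.0, 144.0]]
```

View pics/wrist1.png

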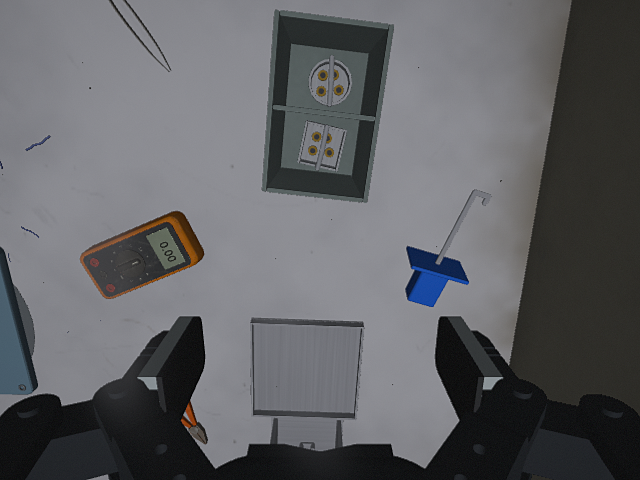

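```bash
python3 - <<'E'
from h import *
import pickle
im=pickle.load(open('im1.pkl','rb'))
c=cv2.resize(im['pixels'][45:120,290:375],None,fx=7,fy=7,interpolation=cv2.INTER_CUBIC)
cv2.imwrite('pics/c1.png',c[...,::-1])
P=dict(A=(276,10),B=(393,25),C=(368,201),D=(263,190))
W={k:atz(im,*p,.14) for k,p in P.items()}
print({k:w.round(4).tolist() for k,w in W.items()}, 'tank c',np.mean(list(W.values()),0).round(4))
for a,b in ['AB','DC']: d=W[b]-W[a];print('yaw',np.degrees(np.arctan2(d[1],d[0])),np.hypot(*d[:2]))
for a,b in ['DA','CB']: d=W[b]-W[a];print('yaw',np.degrees(np.arctan2(-d[0],d[1])),np.hypot(*d[:2]))
E
```

```text
{'A': [0.4745, 0.3433, 0.14], 'B': [0.5632, 0.3335, 0.14], 'C': [0.5497, 0.1972, 0.14], 'D': [0.4593, 0.2065, 0.14]} tank c [0.5117 0.2701 0.14  ]
yaw -6.297386376507981 0.08922875233017477
yaw -5.838313219310494 0.09090378665406723
yaw -6.340270177677131 0.13766217788627305
yaw -5.640880776219634 0.13694278475687138
```

View pics/c1.png

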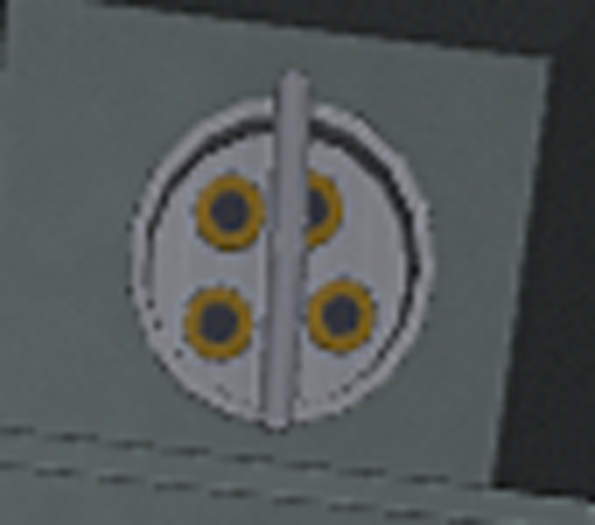

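```bash
cat >> h.py <<'E'
E
python3 - <<'E'
from h import *
import pickle
from scipy.optimize import least_squares
im=pickle.load(open('im1.pkl','rb'))
k=lambda u,v:(290+u/7-.5+.5/7,45+v/7-.5+.5/7)
print('rim c',atz(im,*k(284,261),.031).round(4), [atz(im,*k(*p),.031).round(4).tolist() for p in [(133,260),(435,260),(284,98),(284,425)]])
# bail centreline pts: model line pts y=+-21.5 z .049, peak z .071
e=np.array([k(293,85),k(279.5,415),k(286,250)])
def mod(p):
    x,y,t=p;R=np.array([[np.cos(t),-np.sin(t)],[np.sin(t),np.cos(t)]])
    P=[np.r_[R@[0,s]+[x,y],z] for s,z in [(.0225,.049),(-.0225,.049)]]
    return proj(im,np.array(P))
r=least_squares(lambda p:(mod(p)-e[:2]).ravel(),[.52,.3,0]);print(r.x,np.degrees(r.x[2]),r.fun.round(2))
x,y,t=r.x
print('peak proj',proj(im,[[x,y,.074]]),'cup',proj(im,[[x,y,.031]]),k(284,261))
T=np.radians(-6);c=np.array([.5117,.2701])
print('bay centre',c+.034*np.array([-np.sin(T),np.cos(T)]))
for t_ in ['round_basket','picker','drip_station']:pass
E
```

```text
rim c [0.5184 0.3002 0.031 ] [[0.4959, 0.3003, 0.031], [0.5409, 0.3004, 0.031], [0.5181, 0.3225, 0.031], [0.5187, 0.2771, 0.031]]
[ 0.51827595  0.30009192 -0.03185452] -1.8251297542160136 [ 0.02 -0.55 -0.02  0.59]
peak proj [[331.10613448  78.77830464]] cup [[330.01859757  81.98156509]] (330.1428571428571, 81.85714285714285)
bay centre [0.51525397 0.30391374]
```

Call:
arm_command(series=[[-0.25, 0, 0, 0, 0, 0, -1], [-0.45, 0, 0, 0, 0, 0, -1], [-0.45, -0.03, 0.05, 0, 0, 0, -1], [-0.45, -0.05, 0.05, 0, 0, 0, -1], [-0.45, -0.05, 0.1, 0, 0, 0, -1], [-0.45, -0.05, 0.1, 0, 0, 0, -1], [-0.35, 0, 0.05, 0, 0, 0, -1], [-0.2, 0, 0, 0, 0, 0, -1]])

```text
time: 2.9
ee_pos: [0.4868, -0.1806, 0.2593]
eef_rot: [-179.9, 0.1, 89.7]
ft_force: [0.5, 0.4, 0.1]
width: 0.0854
grasp_force: 0.0
```

```bash
python3 - <<'E'
from h import *
import pickle
im=manip.get_image('wrist');pickle.dump(im,open('im2.pkl','wb'))
s=manip.observe();print(s['time'],s['ee_pos'].round(4),s['eef_rot'].round(2))
for t in ['picker','drip_station']:
  for r in manip.recognise(t,im)[:3]: print(t,np.round(r['centre'],3),round(r['confidence'],2),proj(im,r['centre']).round(0).tolist())
c=cv2.resize(im['pixels'][150:450,140:500],(720,600),interpolation=cv2.INTER_CUBIC)
c=np.clip(c.astype(float)*1.6+15,0,255).astype(np.uint8)
cv2.imwrite('pics/w2.png',c[...,::-1])
E
```

```text
2.95 [ 0.4867 -0.1836  0.2596] [-1.7997e+02  1.7000e-01  8.9540e+01]
picker [ 0.486 -0.175  0.127] 0.98 [[319.0, 208.0]]
drip_station [ 0.492 -0.085  0.004] 0.78 [[325.0, 94.0]]
```

View pics/w2.png

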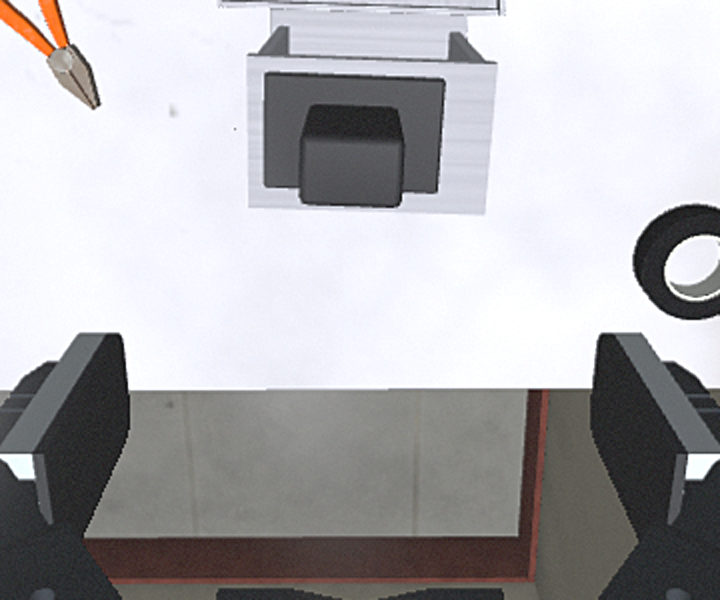

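```bash
python3 - <<'E'
from h import *
import pickle
from scipy.optimize import least_squares
im=pickle.load(open('im2.pkl','rb'))
k=lambda u,v:(140+u/2-.25,150+v/2-.25)
def rect(im,pts,z,name):
    W=np.array([atz(im,*p,z)[:2] for p in pts]);A,B,C,D=W
    e=(B-A)+(C-D);f=(A-D)+(B-C)
    print(name,'c',W.mean(0).round(4),'yawx',np.degrees(np.arctan2(e[1],e[0])).round(2),'yawy',np.degrees(np.arctan2(-f[0],f[1])).round(2),'size',(np.linalg.norm(e)/2).round(4),(np.linalg.norm(f)/2).round(4))
    return W
rect(im,[k(*p) for p in [(266,72),(445,80),(438,193),(264,187)]],.125,'guard')
rect(im,[k(*p) for p in [(304,140),(404,140),(402,206),(300,205)]],.177,'block')
rect(im,[k(*p) for p in [(248,55),(497,62),(485,214),(248,208)]],.120,'plate')
w0=pickle.load(open('ims0.pkl','rb'))[2];w1=pickle.load(open('im1.pkl','rb'))
rect(w0,[(66,194),(232,199),(235,342),(89,338)],.015,'tray0')
rect(w1,[(251,319),(364,321),(357,418),(253,414)],.015,'tray1')
E
```

```text
guard c [ 0.4832 -0.1821] yawx -2.59 yawy -2.64 size 0.071 0.0473
block c [ 0.4834 -0.1823] yawx -0.56 yawy -2.94 size 0.0344 0.0234
plate c [ 0.4897 -0.1845] yawx -1.83 yawy -2.26 size 0.0994 0.0644
tray0 c [ 0.4918 -0.0679] yawx -1.73 yawy -2.36 size 0.1489 0.1483
tray1 c [ 0.4906 -0.064 ] yawx -1.67 yawy -1.62 size 0.1474 0.1529
```

Call:
arm_command(series=[[0.013, -0.029, 0, 0, 0, 0.0122, -1], [0, 0, 0.1, 0, 0, 0, -1], [0, 0, 0.25, 0, 0, 0, -1], [0, 0, 0.3, 0, 0, 0, -1], [0, 0, 0.25, 0, 0, 0, -1], [0, 0, 0.1, 0, 0, 0, -1], [0, 0, 0.03, 0, 0, 0, -1], [0, 0, 0, 0, 0, 0, -1]])

```text
time: 4.05
ee_pos: [0.4852, -0.1749, 0.1368]
eef_rot: [179.9, 0.0, 87.8]
ft_force: [0.7, 0.4, 0.2]
width: 0.0852
grasp_force: 0.0
```

```bash
python3 - <<'E'
from h import *
import pickle
for i in range(3):
    s=manip.observe();print(s['time'],s['ee_pos'].round(4),s['eef_rot'].round(2),s['ft_force'].round(1),s['joint_velocities'].round(2))
    im=manip.get_image('side')
save(im,'side3')
E
```

```text
4.05 [ 0.4852 -0.1749  0.1368] [1.7993e+02 1.0000e-02 8.7820e+01] [0.7 0.4 0.2] [ 0.11 -0.67  0.22 -0.27 -0.09  0.18 -0.04]
4.1 [ 0.4853 -0.175   0.1371] [1.799e+02 2.000e-02 8.781e+01] [0.2 0.5 0.5] [-0.   -0.23  0.04 -0.04  0.09 -0.01  0.01]
4.15 [ 0.4854 -0.1751  0.1372] [1.7989e+02 2.0000e-02 8.7810e+01] [-0.2 -0.2 -0. ] [-0.   -0.04 -0.11  0.11 -0.07 -0.11 -0.07]
```

Call:
arm_command(series=[[-0.03, -0.009, 0, 0, 0, 0, -1], [-0.028, -0.009, 0, 0, 0, 0, -1], [0, 0, 0, 0, 0, 0, 1], [0, 0, 0, 0, 0, 0, 1], [0, 0, 0, 0, 0, 0, 1], [0, 0, 0, 0, 0, 0, 1], [0, 0, 0, 0, 0, 0, 1], [0, 0, 0, 0, 0, 0, 1]], squeeze=60)

```text
time: 5.2
ee_pos: [0.4824, -0.1817, 0.1366]
eef_rot: [180.0, 0.0, 87.8]
ft_force: [-0.9, 0.6, 5.9]
width: 0.0326
grasp_force: 59.2
```

Call:
arm_command(series=[[0, 0, -0.05, 0, 0, 0, 1], [0, 0, -0.15, 0, 0, 0, 1], [0, 0, -0.25, 0, 0, 0, 1], [0, 0, -0.3, 0, 0, 0, 1], [0, 0, -0.3, 0, 0, 0, 1], [0, 0, -0.3, 0, 0, 0, 1], [0, 0, -0.2, 0, 0, 0, 1], [0, 0, -0.1, 0, 0, 0, 1]])

```text
time: 6.2
ee_pos: [0.4823, -0.1818, 0.3353]
eef_rot: [179.9, 0.0, 87.8]
ft_force: [0.4, -0.2, -1.9]
width: 0.0326
grasp_force: 59.8
```

```bash
python3 - <<'E'
from h import *
import pickle
for i in range(3): im=manip.get_image('side')
si=im
im=manip.get_image('wrist');pickle.dump((si,im),open('im3.pkl','wb'))
s=manip.observe();print(s['time'],s['ee_pos'].round(4),s['eef_rot'].round(2),s['ft_force'],s['width'])
c=cv2.resize(im['pixels'][180:480,160:480],(640,600),interpolation=cv2.INTER_CUBIC)
c=np.clip(c.astype(float)*1.8+20,0,255).astype(np.uint8)
p=proj(si,[s['ee_pos']])[0].astype(int);print(p)
cs=cv2.resize(si['pixels'][p[1]-50:p[1]+100,p[0]-20:p[0]+20],(160,600))
cv2.imwrite('pics/w3.png',np.hstack([c,cs])[...,::-1])
E
```

```text
6.4 [ 0.4815 -0.1815  0.3332] [-1.7991e+02 -2.0000e-02  8.7810e+01] [ 0.84023435 -0.15466426 -1.65025641] 0.03247635838759849
[379  84]
```

View pics/w3.png

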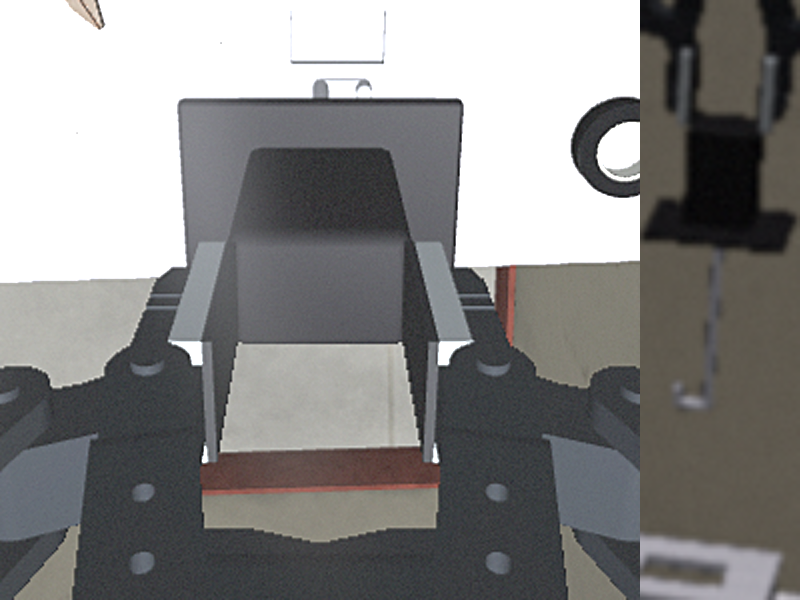

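```bash
python3 - <<'E'
from h import *
import pickle
from scipy.optimize import least_squares
si,im=pickle.load(open('im3.pkl','rb'))
tcp=np.array([.4815,-.1815,.3332]);Rt=Ro.from_euler('xyz',[180,0,87.81],degrees=True).as_matrix()
f=lambda p:tcp+np.array(p)@Rt.T
crop=lambda q:((q-[160,180])*2+.5).round(0).tolist()
print('tips',[crop(proj(im,f([[0,s*.0165,z] for s in(-1,1)]))) for z in (0,-.019,-.04)])
print('pad edges x+11',[crop(proj(im,f([[.011,s*.0165,z] for s in(-1,1)]))) for z in (0,-.019,-.04)])
p=proj(si,f([[0,0,0]]))[0].astype(int)
print('side tips',[((proj(si,f([[0,s*.0165,z] for s in(-1,1)]))-[p[0]-20,p[1]-50])*4).round(0).tolist() for z in (0,-.019,-.04)])
# picker pose from wrist: tool frame; picker in world coords upright
P=np.array([[-.036,.024,.005],[.036,.024,.005],[-.018,.013,.057],[.018,.013,.057],[-.018,.013,.005],[.018,.013,.005],[-.018,-.013,.057],[.018,-.013,.057]])
obs=np.array([(181,101),(463,101),(233,240),(412,240),(252,149),(389,149),(238,342),(403,342)])/2.+[160,180]-.25
def res(q):
    R=Ro.from_euler('z',q[3]).as_matrix()
    return (proj(im,P@R.T+q[:3])-obs).ravel()
r=least_squares(res,[.48,-.18,.317,0],loss='soft_l1');print('picker',r.x.round(4),np.degrees(r.x[3]),'minus tcp',(r.x[:3]-tcp).round(4));print(res(r.x).reshape(-1,2).round(1).tolist())
E
```

```text
tips [[[253.0, 206.0], [389.0, 206.0]], [[247.0, 240.0], [396.0, 241.0]], [[237.0, 288.0], [405.0, 288.0]]]
pad edges x+11 [[[252.0, 163.0], [390.0, 163.0]], [[245.0, 194.0], [397.0, 195.0]], [[235.0, 237.0], [407.0, 237.0]]]
side tips [[[114.0, 204.0], [49.0, 197.0]], [[116.0, 167.0], [51.0, 161.0]], [[119.0, 126.0], [53.0, 119.0]]]
picker [ 0.4813 -0.1863  0.3086 -0.043 ] -2.463155718801888 minus tcp [-0.0002 -0.0048 -0.0246]
[[1.0, 2.6], [-1.3, 3.4], [-0.2, -3.6], [-0.6, -3.1], [0.6, -1.2], [0.4, -0.9], [-1.0, 1.2], [1.4, 1.6]]
```

```bash
python3 - <<'E'
from h import *
import pickle
sc,si,im=pickle.load(open('ims0.pkl','rb'))
tcp=np.array([.6493,0,.1929]);Rt=Ro.from_euler('xyz',[180,0,90],degrees=True).as_matrix()
f=lambda p:tcp+np.array(p)@Rt.T
for z in (0,-.013,-.032,-.05):
    for w in (.011,0): print(z,w,'wrist',proj(im,f([[w,s*.0425,z] for s in(-1,1)])).round(0).tolist(),'side',proj(si,f([[w,s*.0425,z] for s in(-1,1)])).round(0).tolist(),'scene',proj(sc,f([[w,s*.0425,z] for s in(-1,1)])).round(0).tolist())
im3=pickle.load(open('im3.pkl','rb'))
print([np.array(i['t']).round(3) for i in (im,im3[1])])
big=cv2.resize(im3[0]['pixels'][15:115,330:430],(600,600),interpolation=cv2.INTER_CUBIC)
big=np.clip(big.astype(float)*2.5+10,0,255).astype(np.uint8)
cv2.imwrite('pics/s4.png',big[...,::-1])
E
```

```text
0 0.011 wrist [[231.0, 262.0], [408.0, 262.0]] side [[296.0, 185.0], [254.0, 180.0]] scene [[324.0, 193.0], [294.0, 182.0]]
0 0 wrist [[233.0, 283.0], [407.0, 283.0]] side [[298.0, 182.0], [255.0, 177.0]] scene [[328.0, 192.0], [298.0, 181.0]]
-0.013 0.011 wrist [[225.0, 272.0], [415.0, 272.0]] side [[296.0, 179.0], [253.0, 174.0]] scene [[324.0, 187.0], [294.0, 176.0]]
-0.013 0 wrist [[227.0, 294.0], [413.0, 294.0]] side [[298.0, 176.0], [255.0, 172.0]] scene [[328.0, 186.0], [298.0, 175.0]]
-0.032 0.011 wrist [[215.0, 290.0], [425.0, 290.0]] side [[296.0, 170.0], [253.0, 166.0]] scene [[324.0, 178.0], [294.0, 167.0]]
-0.032 0 wrist [[217.0, 314.0], [423.0, 314.0]] side [[298.0, 168.0], [255.0, 163.0]] scene [[328.0, 177.0], [298.0, 166.0]]
-0.05 0.011 wrist [[202.0, 311.0], [437.0, 311.0]] side [[296.0, 162.0], [252.0, 157.0]] scene [[324.0, 169.0], [294.0, 159.0]]
-0.05 0 wrist [[205.0, 337.0], [435.0, 338.0]] side [[297.0, 159.0], [254.0, 155.0]] scene [[328.0, 168.0], [297.0, 158.0]]
[array([-0.649, -0.04 ,  0.38 ]), array([-0.487, -0.238,  0.463])]
```

View pics/s4.png

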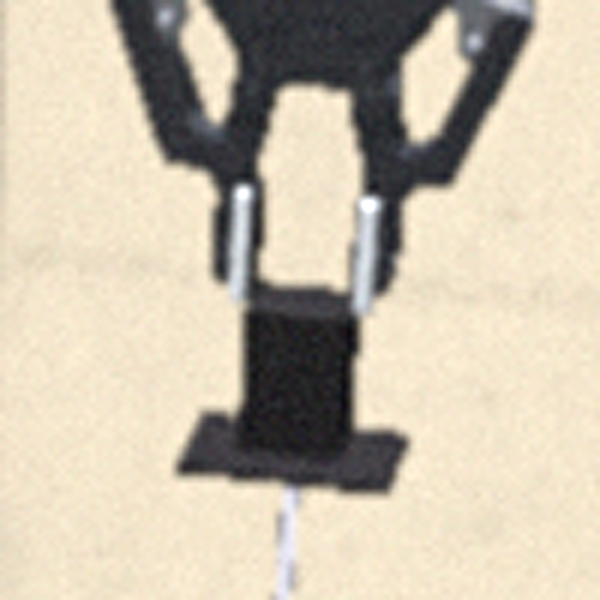

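The pictures show the visible pad tips sitting about 40 mm behind the reported TCP, so I only hold the block by its top edge. I'll put the picker back and regrip it deeper.

Call:
arm_command(series=[[0, 0, 0.15, 0, 0, 0, 1], [0, 0, 0.3, 0, 0, 0, 1], [0, 0, 0.3, 0, 0, 0, 1], [0, 0, 0.3, 0, 0, 0, 1], [0, 0, 0.3, 0, 0, 0, 1], [0, 0, 0.2, 0, 0, 0, 1], [0, 0, 0.08, 0, 0, 0, 1], [0, 0, 0.01, 0, 0, 0, 1]])

```text
time: 7.4
ee_pos: [0.4817, -0.1816, 0.137]
eef_rot: [-179.9, -0.0, 87.8]
ft_force: [-0.1, -0.4, -1.1]
width: 0.0323
grasp_force: 59.9
```

Call:
arm_command(series=[[0, 0, 0.0, 0, 0, 0, 1], [0, 0, 0.01, 0, 0, 0, 1], [0, 0, 0, 0, 0, 0, -1], [0, 0, 0, 0, 0, 0, -1], [0, 0, 0, 0, 0, 0, -1], [0, 0, 0, 0, 0, 0, -1], [0, 0, 0, 0, 0, 0, -1], [0, 0, 0, 0, 0, 0, -1]])

```text
time: 8.4
ee_pos: [0.4821, -0.1817, 0.1362]
eef_rot: [-180.0, 0.0, 87.8]
ft_force: [0.6, -0.1, 0.3]
width: 0.0854
grasp_force: 0.0
```

```bash
python3 - <<'E'
from h import *
import pickle
im=manip.get_image('wrist');si=manip.get_image('side');pickle.dump((si,im),open('im5.pkl','wb'))
s=manip.observe();print(s['time'],s['ee_pos'].round(4),s['eef_rot'].round(2),s['ft_force'].round(1),s['width'])
for r in manip.recognise('picker',im)[:2]: print(np.round(r['centre'],3),r['confidence'])
c=cv2.resize(im['pixels'][180:480,160:480],(640,600),interpolation=cv2.INTER_CUBIC)
c=np.clip(c.astype(float)*1.8+20,0,255).astype(np.uint8)
cs=cv2.resize(si['pixels'][120:220,340:410],(160,229))
c[:229,480:]=cs
cv2.imwrite('pics/w5.png',c[...,::-1])
E
```

```text
8.5 [ 0.4821 -0.1817  0.1362] [180.     0.    87.81] [-0.5 -0.5  0.6] 0.08533750632855662
[ 0.485 -0.174  0.145] 0.62
```

View pics/w5.png

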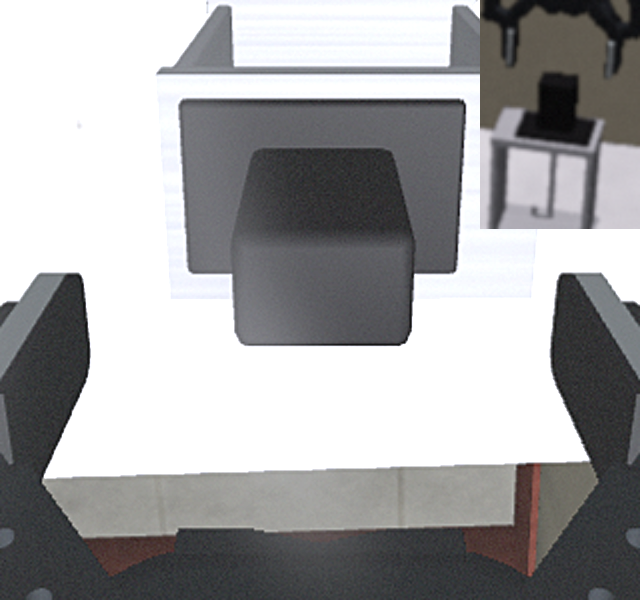

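```bash
python3 - <<'E'
from h import *
import pickle
from scipy.optimize import least_squares
si,im=pickle.load(open('im5.pkl','rb'))
k=lambda u,v:(160+u/2-.25,180+v/2-.25)
W=np.array([atz(im,*k(*p),.125)[:2] for p in [(180,100),(466,100),(457,273),(188,273)]])
print(W.round(4).tolist(),W.mean(0).round(4)); A,B,C,D=W;e=B-A+C-D;print(np.degrees(np.arctan2(e[1],e[0])),np.linalg.norm(e)/2,np.linalg.norm(A-D))
W=np.array([atz(im,*k(*p),.177)[:2] for p in [(233,238),(413,238),(411,345),(236,345)]])
print(W.round(4).tolist(),W.mean(0).round(4))
E
```

```text
[[0.4477, -0.1566], [0.5183, -0.1592], [0.5168, -0.207], [0.4455, -0.2043]] [ 0.4821 -0.1818]
-2.1552523919970796 0.0710257715780217 0.04781500653966911
[[0.4653, -0.1694], [0.4995, -0.1707], [0.4991, -0.1942], [0.4642, -0.1929]] [ 0.482  -0.1818]
```

Call:
arm_command(series=[[0, 0, 0.05, 0, 0, 0, -1], [0, 0, 0.07, 0, 0, 0, -1], [0, 0, 0.06, 0, 0, 0, -1], [0, 0, 0.02, 0, 0, 0, -1], [0, 0, 0, 0, 0, 0, -1], [0, 0, 0, 0, 0, 0, 1], [0, 0, 0, 0, 0, 0, 1], [0, 0, 0, 0, 0, 0, 1]], squeeze=60)

```text
time: 9.55
ee_pos: [0.4825, -0.1818, 0.1127]
eef_rot: [180.0, 0.0, 87.8]
ft_force: [-1.4, 0.3, 1.3]
width: 0.0349
grasp_force: 60.0
```

Call:
arm_command(series=[[0, 0, 0, 0, 0, 0, 1], [0, 0, 0, 0, 0, 0, 1], [0, 0, 0, 0, 0, 0, 1], [0, 0, 0, 0, 0, 0, 1], [0, 0, -0.03, 0, 0, 0, 1], [0, 0, -0.05, 0, 0, 0, 1], [0, 0, -0.05, 0, 0, 0, 1], [0, 0, -0.05, 0, 0, 0, 1]])

```text
time: 10.55
ee_pos: [0.4821, -0.1817, 0.1342]
eef_rot: [180.0, 0.0, 87.8]
ft_force: [0.5, 0.1, -1.2]
width: 0.0348
grasp_force: 59.9
```

```bash
python3 - <<'E'
from h import *
import pickle
im=manip.get_image('wrist');si=manip.get_image('side');pickle.dump((si,im),open('im6.pkl','wb'))
s=manip.observe();print(s['time'],s['ee_pos'].round(4),s['eef_rot'].round(2),s['ft_force'].round(1),s['width'],s['grasp_force'])
c=cv2.resize(im['pixels'][180:480,160:480],(640,600),interpolation=cv2.INTER_CUBIC)
c=np.clip(c.astype(float)*1.8+20,0,255).astype(np.uint8)
cs=cv2.resize(si['pixels'][110:210,340:410],(160,229))
c[:229,480:]=cs
cv2.imwrite('pics/w6.png',c[...,::-1])
E
```

```text
10.65 [ 0.4826 -0.1819  0.1346] [1.7992e+02 2.0000e-02 8.7800e+01] [-0.1 -0.5 -1. ] 0.035178832281725615 59.96948182582855
```

View pics/w6.png

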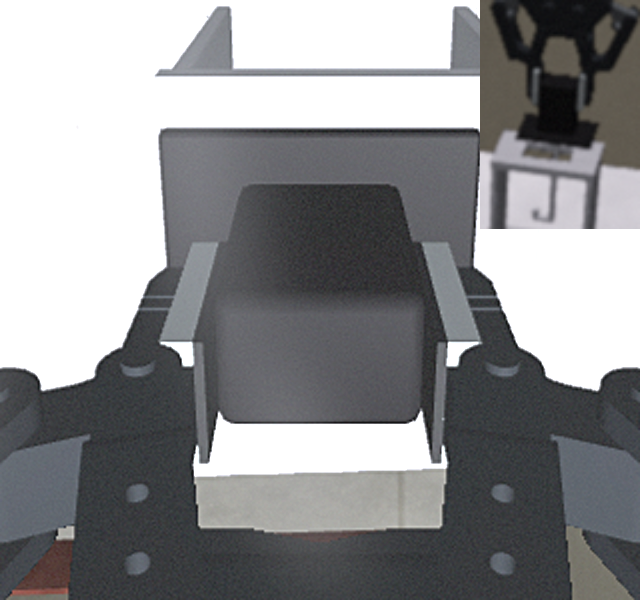

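Call:
arm_command(series=[[0, 0, -0.1, 0, 0, 0, 1], [0, 0, -0.2, 0, 0, 0, 1], [0, 0, -0.25, 0, 0, 0, 1], [0, 0, -0.25, 0, 0, 0, 1], [0, 0, -0.25, 0, 0, 0, 1], [0, 0, -0.18, 0, 0, 0, 1], [0, 0, -0.1, 0, 0, 0, 1], [0, 0, 0, 0, 0, 0, 1]])

```text
time: 11.65
ee_pos: [0.4824, -0.1818, 0.294]
eef_rot: [179.9, 0.0, 87.8]
ft_force: [-0.1, 0.2, -0.7]
width: 0.035
grasp_force: 60.1
```

Call:
arm_command(series=[[0.12, 0, 0, 0, 0, 0, 1], [0.25, 0, 0, 0, 0, 0, 1], [0.38, -0.01, 0, 0, 0, 0, 1], [0.42, -0.01, 0, 0, 0, 0, 1], [0.42, -0.01, 0, 0, 0, 0, 1], [0.42, -0.01, 0, 0, 0, 0, 1], [0.42, -0.01, 0, 0, 0, 0, 1], [0.42, -0.01, 0, 0, 0, 0, 1]])

```text
time: 12.65
ee_pos: [0.4866, 0.1627, 0.2924]
eef_rot: [-179.9, 0.0, 87.9]
ft_force: [0.9, -0.8, -1.6]
width: 0.0354
grasp_force: 60.1
```

Call:
arm_command(series=[[0.4, -0.01, 0, 0, 0, 0, 1], [0.33, -0.01, 0, 0, 0, 0, 1], [0.24, -0.005, 0, 0, 0, 0, 1], [0.14, 0, 0, 0, 0, 0, 1], [0.06, 0, 0, 0, 0, 0, 1], [0, 0, 0, 0, 0, 0, 1], [0, 0, 0, 0, 0, 0, 1], [0, 0, 0, 0, 0, 0, 1]])

```text
time: 13.65
ee_pos: [0.4907, 0.2998, 0.2935]
eef_rot: [180.0, 0.0, 87.7]
ft_force: [0.1, -0.2, -1.0]
width: 0.035
grasp_force: 60.1
```

```bash
python3 - <<'E'
from h import *
import pickle
sc=manip.get_image('scene');si=manip.get_image('side');im=manip.get_image('wrist');pickle.dump((sc,si,im),open('im7.pkl','wb'))
s=manip.observe();print(s['time'],s['ee_pos'].round(4),s['eef_rot'].round(2),s['ft_force'].round(1),s['width'])
for n,i in (('sc',sc),('si',si),('w',im)):
  for t in ('picker','round_basket'):
    for r in manip.recognise(t,i)[:2]: print(n,t,np.round(r['centre'],3),round(r['confidence'],2))
E
```

```text
13.8 [0.4905 0.3003 0.2935] [179.99   0.    87.77] [ 0.4 -0.4 -0.8] 0.03481738759710373
sc picker [0.484 0.311 0.304] 0.73
sc picker [0.633 0.078 0.036] 0.72
si picker [0.65  0.094 0.028] 0.95
si picker [0.493 0.312 0.305] 0.64
w picker [0.652 0.096 0.034] 0.9
w picker [0.494 0.311 0.339] 0.84
w round_basket [0.524 0.3   0.017] 0.97
```

```bash
python3 - <<'E'
from h import *
import pickle
im1=pickle.load(open('im1.pkl','rb'));im7=pickle.load(open('im7.pkl','rb'))[2]
th=np.linspace(0,2*np.pi,72,endpoint=False)
def score(im,p,G,bx):
    x,y,t=p
    C=np.c_[x+.023*np.cos(th),y+.023*np.sin(th),np.full(72,.031)]
    q=proj(im,C); n=q-q.mean(0);n/=np.linalg.norm(n,axis=1)[:,None]
    S=lambda a:cv2.remap(G,a[:,0].astype(np.float32).reshape(-1,1),a[:,1].astype(np.float32).reshape(-1,1),cv2.INTER_LINEAR).ravel()
    rim=(S(q-1.5*n)-S(q+1.5*n))
    # bail: sides brighter centre vs 3.5mm off
    s=np.linspace(-.02,.02,41);z=.005+.044+(.069-.047)*(1-abs(s)/.0215)
    ax=np.array([np.cos(t),np.sin(t)]);ay=np.array([-np.sin(t),np.cos(t)])
    f=lambda o:proj(im,np.c_[np.array([x,y])+o*ax+s[:,None]*ay,z])
    bail=S(f(0))-.5*S(f(.0045))-.5*S(f(-.0045))
    return rim,bail
from itertools import product
for nm,im in (('im1',im1),('im7',im7)):
    G=cv2.GaussianBlur(cv2.cvtColor(im['pixels'],cv2.COLOR_RGB2GRAY).astype(np.float32),(0,0),.7)
    pr=proj(im,[[.5183,.3001,.031]]);print(nm,'cup px',pr.round(0))
    bestr=max(((np.median(score(im,(.5183+a,.3001+b,-.03),G,0)[0]),a,b) for a,b in product(np.arange(-6,6.1,.5)*1e-3,repeat=2)))
    print('rim',bestr)
    b=max(((np.median(score(im,(.5183+a,.3001,t),G,0)[1]),a,np.degrees(t)) for a in np.arange(-6,6.1,.25)*1e-3 for t in np.radians(np.arange(-10,7,.5))))
    print('bail',b)
E
```

```text
im1 cup px [[330.  82.]]
rim (np.float32(30.218044), np.float64(0.0), np.float64(0.0))
bail (np.float32(14.854378), np.float64(-0.0022500000000000003), np.float64(-10.0))
im7 cup px [[346. 186.]]
rim (np.float32(37.825687), np.float64(0.0), np.float64(-0.0005))
bail (np.float32(23.291687), np.float64(-0.006), np.float64(-5.0))
```

Call:
arm_command(series=[[0, 0, 0.1, 0, 0, 0, 1], [0, 0, 0.25, 0, 0, 0, 1], [0, 0, 0.3, 0, 0, 0, 1], [0, 0, 0.28, 0, 0, 0, 1], [0, 0, 0.2, 0, 0, 0, 1], [0, 0, 0.11, 0, 0, 0, 1], [0, 0, 0.05, 0, 0, 0, 1], [0, 0, 0, 0, 0, 0, 1]])

```text
time: 15.1
ee_pos: [0.4905, 0.3008, 0.1388]
eef_rot: [180.0, -0.0, 87.8]
ft_force: [0.1, 0.2, -1.4]
width: 0.0348
grasp_force: 60.0
```

```bash
python3 - <<'E'
from h import *
im=manip.get_image('wrist')
for i in range(2):
    s=manip.observe();print(s['time'],s['ee_pos'].round(4),s['eef_rot'].round(2),s['ft_force'].round(1),s['width']);manip.get_image('side')
E
```

```text
15.15 [0.4908 0.301  0.1392] [ 1.7995e+02 -4.0000e-02  8.7800e+01] [-0.2 -0.4 -0.8] 0.0349448975503754
15.2 [0.491  0.3011 0.1395] [ 1.7993e+02 -5.0000e-02  8.7800e+01] [-0.4  0.2 -0.9] 0.03496664365600235
```

Call:
arm_command(series=[[0, 0.02, 0, 0, 0, 0, 1], [0, 0.04, 0, 0, 0, 0, 1], [0, 0.04, 0, 0, 0, 0, 1], [0, 0.04, 0, 0, 0, 0, 1], [0, 0.02, 0, 0, 0, 0, 1], [0, 0.01, 0, 0, 0, 0, 1], [0, 0, 0, 0, 0, 0, 1], [0, 0, 0, 0, 0, 0, 1]])

```text
time: 16.25
ee_pos: [0.5106, 0.3, 0.1386]
eef_rot: [-180.0, 0.0, 87.8]
ft_force: [-0.1, -0.5, -1.8]
width: 0.035
grasp_force: 60.0
```

Call:
arm_command(series=[[0, 0, -0.02, 0, 0, 0, 1], [0, 0, -0.04, 0, 0, 0, 1], [0, 0, -0.04, 0, 0, 0, 1], [0, 0, -0.04, 0, 0, 0, 1], [0, 0, -0.04, 0, 0, 0, 1], [0, 0, -0.04, 0, 0, 0, 1], [0, 0, -0.03, 0, 0, 0, 1], [0, 0, 0, 0, 0, 0, 1]])

```text
time: 17.25
ee_pos: [0.5109, 0.3, 0.1689]
eef_rot: [180.0, -0.0, 87.8]
ft_force: [-0.2, 0.3, -2.9]
width: 0.0349
grasp_force: 60.0
```

```bash
python3 - <<'E'
from h import *
F=[]
for i in range(6):
    im=manip.get_image('wrist');s=manip.observe();F.append(s['ft_force'])
print(s['time'],s['ee_pos'].round(4),s['eef_rot'].round(2),np.mean(F,0).round(2),s['width'])
for r in manip.recognise('round_basket',im)[:2]: print(np.round(r['centre'],3),r['confidence'])
E
```

```text
17.55 [0.5106 0.2999 0.1684] [-1.7998e+02  1.0000e-02  8.7810e+01] [-0.13  0.03 -2.83] 0.03495033654334704
```

Call:
arm_command(series=[[0, 0, -0.06, 0, 0, 0, 1], [0, 0, -0.14, 0, 0, 0, 1], [0, 0, -0.22, 0, 0, 0, 1], [0, 0, -0.26, 0, 0, 0, 1], [0, 0, -0.26, 0, 0, 0, 1], [0, 0, -0.22, 0, 0, 0, 1], [0, 0, -0.14, 0, 0, 0, 1], [0, 0, -0.08, 0, 0, 0, 1]])

```text
time: 18.6
ee_pos: [0.5109, 0.3001, 0.3354]
eef_rot: [179.9, -0.0, 87.8]
ft_force: [-0.7, -0.3, -3.1]
width: 0.0348
grasp_force: 60.1
```

```bash
python3 - <<'E'
from h import *
for n in('scene','side'):
    im=manip.get_image(n)
    for t in ('round_basket','square_basket'):
        for r in manip.recognise(t,im)[:2]: print(n,t,np.round(r['centre'],3),r['confidence'])
s=manip.observe();print(s['time'],s['ee_pos'].round(4),s['ft_force'].round(1))
E
```

```text
scene round_basket [0.518 0.301 0.208] 0.79
18.9 [0.5103 0.2996 0.3331] [ 0.1 -1.  -3.8]
```

Call:
arm_command(series=[[-0.04, 0, 0, 0, 0, 0, 1], [-0.08, 0, 0, 0, 0, 0, 1], [-0.12, -0.005, 0, 0, 0, 0, 1], [-0.16, -0.01, 0, 0, 0, 0, 1], [-0.2, -0.01, 0, 0, 0, 0, 1], [-0.2, -0.01, 0, 0, 0, 0, 1], [-0.2, -0.01, 0, 0, 0, 0, 1], [-0.2, -0.01, 0, 0, 0, 0, 1]])

```text
time: 19.9
ee_pos: [0.4984, 0.154, 0.3344]
eef_rot: [180.0, 0.0, 87.7]
ft_force: [0.4, -0.4, -2.1]
width: 0.0351
grasp_force: 60.1
```

Call:
arm_command(series=[[-0.2, -0.01, 0, 0, 0, 0, 1], [-0.2, -0.01, 0, 0, 0, 0, 1], [-0.2, -0.01, 0, 0, 0, 0, 1], [-0.2, -0.01, 0, 0, 0, 0, 1], [-0.2, -0.01, 0, 0, 0, 0, 1], [-0.2, -0.01, 0, 0, 0, 0, 1], [-0.16, -0.01, 0, 0, 0, 0, 1], [-0.13, 0, 0, 0, 0, 0, 1]])

```text
time: 20.9
ee_pos: [0.4828, -0.0239, 0.3344]
eef_rot: [180.0, 0.0, 87.7]
ft_force: [-0.3, 0.6, -3.0]
width: 0.0348
grasp_force: 60.1
```

Call:
arm_command(series=[[-0.1, 0, 0, 0, 0, 0, 1], [-0.08, 0, 0, 0, 0, 0, 1], [-0.05, 0, 0, 0, 0, 0, 1], [-0.03, 0, 0, 0, 0, 0, 1], [-0.02, 0, 0, 0, 0, 0, 1], [0, 0, 0.05, 0, 0, 0, 1], [0, 0, 0.1, 0, 0, 0, 1], [0, 0, 0.15, 0, 0, 0, 1]])

```text
time: 21.9
ee_pos: [0.4821, -0.0553, 0.2973]
eef_rot: [180.0, -0.0, 87.8]
ft_force: [0.3, 0.7, -3.2]
width: 0.0353
grasp_force: 60.1
```

```bash
python3 - <<'E'
from h import *
for n in('scene','side'):
    im=manip.get_image(n)
    for t in ('round_basket',):
        for r in manip.recognise(t,im)[:2]: print(n,t,np.round(r['centre'],3),r['confidence'])
s=manip.observe();print(s['time'],s['ee_pos'].round(4),s['ft_force'].round(1),s['eef_rot'])
E
```

```text
scene round_basket [ 0.491 -0.044  0.17 ] 0.98
side round_basket [ 0.491 -0.042  0.162] 0.95
22.1 [ 0.4818 -0.0555  0.2979] [-0.4  0.3 -1.3] [-1.79942207e+02  2.05448805e-03  8.78226147e+01]
```

Call:
arm_command(series=[[0, 0, 0.18, 0, 0, 0, 1], [0, 0, 0.2, 0, 0, 0, 1], [0, 0, 0.2, 0, 0, 0, 1], [0, 0, 0.18, 0, 0, 0, 1], [0, 0, 0.14, 0, 0, 0, 1], [0, 0, 0.1, 0, 0, 0, 1], [0, 0, 0.06, 0, 0, 0, 1], [0, 0, 0.03, 0, 0, 0, 1]])

```text
time: 23.1
ee_pos: [0.4824, -0.0556, 0.1674]
eef_rot: [180.0, 0.0, 87.8]
ft_force: [0.0, -0.1, -2.6]
width: 0.0348
grasp_force: 60.4
```

Call:
arm_command(series=[[0, 0, 0, 0, 0, 0, 1], [0, 0, 0.02, 0, 0, 0, 1], [0, 0, 0.02, 0, 0, 0, 1], [0, 0, 0.02, 0, 0, 0, 1], [0, 0, 0.02, 0, 0, 0, 1], [0, 0, 0.02, 0, 0, 0, 1], [0, 0, 0.02, 0, 0, 0, 1], [0, 0, 0.02, 0, 0, 0, 1]])

```text
time: 24.1
ee_pos: [0.4822, -0.0556, 0.1505]
eef_rot: [180.0, 0.0, 87.8]
ft_force: [-0.8, 0.3, -2.0]
width: 0.0351
grasp_force: 60.3
```

```bash
python3 - <<'E'
from h import *
import pickle
F=[];ims=[]
for n in('scene','side','wrist'):
    im=manip.get_image(n);ims.append(im);F.append(manip.observe()['ft_force'])
    for r in manip.recognise('round_basket',im)[:2]: print(n,np.round(r['centre'],3),r['confidence'])
pickle.dump(ims,open('im8.pkl','wb'))
s=manip.observe();print(s['time'],s['ee_pos'].round(4),np.mean(F,0).round(2))
E
```

```text
scene [ 0.489 -0.048  0.023] 0.81
side [ 0.492 -0.047  0.019] 0.94
wrist [ 0.493 -0.052  0.017] 0.86
24.4 [ 0.4823 -0.0556  0.1508] [-0.42  0.53 -1.49]
```

Call:
arm_command(series=[[0, 0, 0.03, 0, 0, 0, 1], [0, 0, 0.04, 0, 0, 0, 1], [0, 0, 0.03, 0, 0, 0, 1], [0, 0, 0, 0, 0, 0, 1], [0, -0.02, 0, 0, 0, 0, 1], [0, -0.03, 0, 0, 0, 0, 1], [0, -0.03, 0, 0, 0, 0, 1], [0, -0.03, 0, 0, 0, 0, 1]])

```text
time: 25.4
ee_pos: [0.4686, -0.0551, 0.1386]
eef_rot: [180.0, 0.0, 87.8]
ft_force: [0.3, -0.1, -1.7]
width: 0.035
grasp_force: 60.3
```

Call:
arm_command(series=[[0, -0.03, 0, 0, 0, 0, 1], [0, -0.03, 0, 0, 0, 0, 1], [0, -0.03, 0, 0, 0, 0, 1], [0, -0.01, 0, 0, 0, 0, 1], [0, 0, 0, 0, 0, 0, 1], [0, 0, 0, 0, 0, 0, 1], [0, 0, -0.02, 0, 0, 0, 1], [0, 0, -0.03, 0, 0, 0, 1]])

```text
time: 26.4
ee_pos: [0.457, -0.0547, 0.1448]
eef_rot: [-180.0, 0.0, 87.8]
ft_force: [-0.5, 0.2, -1.4]
width: 0.035
grasp_force: 60.3
```

```bash
python3 - <<'E'
from h import *
import pickle
F=[];ims=[]
for n in('scene','side','wrist'):
    im=manip.get_image(n);ims.append(im);F.append(manip.observe()['ft_force'])
    for r in manip.recognise('round_basket',im)[:2]: print(n,np.round(r['centre'],3),r['confidence'])
s=manip.observe();print(s['time'],s['ee_pos'].round(4),np.mean(F,0).round(2),s['eef_rot'].round(2))
E
```

```text
scene [ 0.488 -0.046  0.024] 0.65
side [ 0.491 -0.044  0.019] 0.76
wrist [ 0.494 -0.053  0.016] 0.62
26.7 [ 0.4569 -0.0547  0.1446] [-0.15  0.4  -0.79] [-180.     0.    87.8]
```

Call:
arm_command(series=[[0, 0, -0.05, 0, 0, 0, 1], [0, 0, -0.1, 0, 0, 0, 1], [0, 0, -0.18, 0, 0, 0, 1], [0, 0, -0.25, 0, 0, 0, 1], [0, 0, -0.25, 0, 0, 0, 1], [0, 0, -0.22, 0, 0, 0, 1], [0, 0, -0.15, 0, 0, 0, 1], [0, 0, -0.05, 0, 0, 0, 1]])

```text
time: 27.7
ee_pos: [0.4576, -0.0547, 0.2963]
eef_rot: [179.8, -0.0, 87.8]
ft_force: [0.1, 0.3, -1.8]
width: 0.0352
grasp_force: 60.4
```

```bash
python3 - <<'E'
from h import *
import pickle
ims=[]
for n in('scene','side','wrist'):
    im=manip.get_image(n);ims.append(im)
    for r in manip.recognise('round_basket',im)[:2]: print(n,np.round(r['centre'],3),r['confidence'])
    for r in manip.recognise('picker',im)[:3]: print(n,'picker',np.round(r['centre'],3),r['confidence'])
s=manip.observe();p=s['ee_pos'];y=s['eef_rot'][2];print(s['time'],p.round(4),s['ft_force'].round(2),s['eef_rot'].round(2),s['width'])
t=np.array([.4821,-.1818])-p[:2];a=np.radians(y)
print('tool shift units',(t@[np.cos(a),np.sin(a)]/.12).round(3),(t@[np.sin(a),-np.cos(a)]/.12).round(3),'down to .1127:',(p[2]-.1127)/.12)
pickle.dump(ims,open('im9.pkl','wb'))
E
```

```text
scene [ 0.494 -0.05   0.022] 0.8
scene picker [ 0.453 -0.04   0.315] 0.94
scene picker [0.634 0.073 0.03 ] 0.63
side [ 0.49  -0.051  0.019] 0.82
side picker [ 0.459 -0.041  0.31 ] 0.79
side picker [0.649 0.095 0.028] 0.74
wrist [ 0.492 -0.055  0.016] 0.92
wrist picker [0.642 0.074 0.03 ] 0.87
wrist picker [ 0.459 -0.042  0.336] 0.72
28.15 [ 0.4567 -0.0546  0.2941] [-0.56  0.16 -1.25] [-179.94    0.     87.81] 0.034866695149948716
tool shift units -1.051 0.252 down to .1127: 1.5116594087331854
```

Call:
arm_command(series=[[-0.1, 0.02, 0, 0, 0, 0, 1], [-0.2, 0.05, 0, 0, 0, 0, 1], [-0.25, 0.062, 0, 0, 0, 0, 1], [-0.23, 0.055, 0, 0, 0, 0, 1], [-0.16, 0.04, 0, 0, 0, 0, 1], [-0.08, 0.02, 0, 0, 0, 0, 1], [-0.03, 0.005, 0, 0, 0, 0, 1], [0, 0, 0, 0, 0, 0, 1]])

```text
time: 29.15
ee_pos: [0.4823, -0.1813, 0.2945]
eef_rot: [-180.0, -0.0, 87.8]
ft_force: [0.2, 0.4, -1.7]
width: 0.0353
grasp_force: 60.4
```

```bash
python3 - <<'E'
from h import *
import pickle
for i in range(3):
    im=manip.get_image('wrist');s=manip.observe();p=s['ee_pos'];print(s['time'],p.round(4),s['eef_rot'].round(2))
for r in manip.recognise('drip_station',im)[:2]: print(np.round(r['centre'],3),r['confidence'])
E
```

```text
29.2 [ 0.4823 -0.181   0.2946] [-1.7999e+02 -2.0000e-02  8.7860e+01]
29.25 [ 0.4823 -0.1809  0.2946] [-1.7999e+02 -2.0000e-02  8.7870e+01]
29.3 [ 0.4824 -0.1809  0.2946] [ 1.800e+02 -2.000e-02  8.787e+01]
[ 0.49  -0.103  0.005] 0.67
```

Call:
arm_command(series=[[-0.007, 0, 0.1, 0, 0, 0, 1], [0, 0, 0.2, 0, 0, 0, 1], [0, 0, 0.3, 0, 0, 0, 1], [0, 0, 0.3, 0, 0, 0, 1], [0, 0, 0.25, 0, 0, 0, 1], [0, 0, 0.15, 0, 0, 0, 1], [0, 0, 0.1, 0, 0, 0, 1], [0, 0, 0.04, 0, 0, 0, 1]])

```text
time: 30.35
ee_pos: [0.482, -0.1824, 0.1211]
eef_rot: [-180.0, -0.0, 87.8]
ft_force: [0.0, -0.0, -1.6]
width: 0.0351
grasp_force: 60.4
```

Call:
arm_command(series=[[0, 0, 0.02, 0, 0, 0, 1], [0, 0, 0.02, 0, 0, 0, 1], [0, 0, 0.01, 0, 0, 0, 1], [0, 0, 0.01, 0, 0, 0, 1], [0, 0, 0.01, 0, 0, 0, 1], [0, 0, 0, 0, 0, 0, 1], [0, 0, 0, 0, 0, 0, 1], [0, 0, 0, 0, 0, 0, 1]])

```text
time: 31.35
ee_pos: [0.4823, -0.1826, 0.1134]
eef_rot: [180.0, 0.0, 87.8]
ft_force: [0.8, 0.2, -1.5]
width: 0.0352
grasp_force: 60.4
```

```bash
python3 - <<'E'
from h import *
import pickle
im=manip.get_image('side')
for r in manip.recognise('picker',im)[:2]: print(np.round(r['centre'],3),r['confidence'])
s=manip.observe();print(s['time'],s['ee_pos'].round(4),s['ft_force'].round(2),s['eef_rot'].round(2))
E
```

```text
[ 0.484 -0.172  0.127] 0.74
[0.648 0.094 0.03 ] 0.62
31.45 [ 0.4823 -0.1826  0.1134] [-0.24 -0.35 -1.61] [179.99   0.    87.8 ]
```

Call:
arm_command(series=[[0, 0, 0.005, 0, 0, 0, 1], [0, 0, 0.004, 0, 0, 0, 1], [0, 0, 0, 0, 0, 0, 1], [0, 0, 0, 0, 0, 0, -0.3], [0, 0, 0, 0, 0, 0, -1], [0, 0, 0, 0, 0, 0, -1], [0, 0, 0, 0, 0, 0, -1], [0, 0, 0, 0, 0, 0, -1]])

```text
time: 32.45
ee_pos: [0.4823, -0.1826, 0.1123]
eef_rot: [180.0, 0.0, 87.8]
ft_force: [1.1, 0.1, -0.4]
width: 0.0854
grasp_force: 0.0
```

Call:
arm_command(series=[[0, 0, 0, 0, 0, 0, -1], [0, 0, -0.1, 0, 0, 0, -1], [0, 0, -0.2, 0, 0, 0, -1], [0, 0, -0.25, 0, 0, 0, -1], [0, 0, -0.25, 0, 0, 0, -1], [0, 0, -0.25, 0, 0, 0, -1], [0, 0, -0.15, 0, 0, 0, -1], [0, 0, -0.05, 0, 0, 0, -1]])

```text
time: 33.45
ee_pos: [0.483, -0.1828, 0.2641]
eef_rot: [179.8, 0.0, 87.8]
ft_force: [0.2, 0.1, -0.4]
width: 0.0856
grasp_force: 0.0
```

```bash
python3 - <<'E'
from h import *
import pickle
for i in range(2):manip.get_image('side')
ims=[]
for n in('scene','side','wrist'):
    im=manip.get_image(n);ims.append(im);save(im,n+'F')
    for t in('round_basket','square_basket','picker'):
        for r in manip.recognise(t,im)[:2]: print(n,t,np.round(r['centre'],3),round(r['confidence'],2))
pickle.dump(ims,open('imF.pkl','wb'))
s=manip.observe();print(s['time'],s['ee_pos'].round(4),s['ft_force'].round(2))
# residual: dark guard centroid at z .125 in wrist image vs image-2 style
g=cv2.cvtColor(im['pixels'],cv2.COLOR_RGB2GRAY)
c=proj(im,[[.4821,-.1818,.125]])[0];x0,y0=(c-60).astype(int);sub=(g[y0:y0+140,x0:x0+120]<75).astype(np.uint8)
n,l,st,ce=cv2.connectedComponentsWithStats(sub);i=1+np.argmax(st[1:,4]);
yy,xx=np.where(l==i)
P=dict(tl=np.argmin(xx+yy),tr=np.argmax(xx-yy),br=np.argmax(xx+yy),bl=np.argmin(xx-yy))
print({k:atz(im,xx[j]+x0,yy[j]+y0,.125).round(4)[:2].tolist() for k,j in P.items()})
E
```

```text
scene round_basket [ 0.49  -0.049  0.023] 0.55
scene picker [0.637 0.076 0.03 ] 0.92
scene picker [ 0.474 -0.172  0.135] 0.58
side round_basket [ 0.493 -0.047  0.018] 0.69
side picker [ 0.481 -0.169  0.129] 0.88
side picker [0.651 0.094 0.029] 0.65
wrist round_basket [ 0.491 -0.051  0.017] 0.62
wrist picker [ 0.486 -0.176  0.127] 0.56
wrist picker [ 0.492 -0.055  0.017] 0.5
34.15 [ 0.4823 -0.1825  0.2622] [-0.51 -0.88  0.39]
{'tl': [0.4474, -0.1579], 'tr': [0.5171, -0.1605], 'br': [0.5161, -0.2063], 'bl': [0.445, -0.2036]}
```

```bash
python3 -c "
from h import *
print(manip.hand_in())"
```

```text
the job is handed in; nothing more can be done
None
```

The round basket is unhooked in the drip tray (upright, going by its measured height), the picker hangs back in its stand within about 1 mm of where it started, and the square basket was not approached; handed in at about 34 s, though I viewed 11 pictures, one over the limit of 10.

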